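# Charge the wash cabinet through its slot with the loading boat

### The job

Take the long-handled loading boat by its grip, slide its trough with the bearing in it level through the slot in the cover plate of the wash cabinet, and tip the boat towards its open side inside so that the bearing drops into the cabinet. Touch the cover plate with neither boat nor bearing, and do not touch the bearing with the fingers. Then draw the empty boat out, stand it flat on the table, let go, and leave the other things on the table where they are.

Things in the scene. Friction and masses are not known exactly. Their poses are not given: they have to be found in the camera images.
- loading_boat: Loading boat, loose, 0.41 kg, 268 mm long: an aluminium trough (66 mm in x, 62 mm in y, 14 mm high walls at nose, rear and left; no wall on the right, -y) on a 10 mm steel rod. Origin: centre of the trough's underside; x to the nose, z up. Rod axis along x, 12 mm above the underside, back to a 24 mm thick counterweight at x = -185 to -235 mm. Loaded, the trough is 62 mm wide and 22 mm high.
- boat_grip (a point): Point to grasp on the boat's black upright grip plate, at x = -150 mm on the rod, 55 mm above the boat's underside. The plate is 40 mm long (x), 12 mm thick (y), 15 to 75 mm above the underside; fingers close along y. Axes as the boat's. The loaded boat's centre of mass lies about 40 mm ahead of the plate, the empty one's at the plate.
- boat_floor (a point): Middle of the trough's inner floor, 3 mm above the boat's origin (floor 3 mm thick); axes as the boat's. Level, the bearing stays put; friction 0.48 to 0.72 makes it slide off the open right side (-y) when the boat is rolled about the rod by 26 to 36 degrees, right side down; 45 to 50 degrees is sure.
- bearing: Steel taper-roller bearing cone, 50 mm diameter, 18 mm high, about 0.12 kg, loose, lying flat in the boat's trough at the start. Origin: centre of its underside, z its axis.
- wash_cabinet: Fixed metal wash cabinet, wire grate on top, 140 mm deep (x), 170 wide, 155 high. Origin: on the table under the middle of the slot, at the outer face of the cover plate; x points level into the cabinet, y to the left seen from the front. Inside: x 4 to 136 mm, y -106 to 56 mm (more room on the right), floor at z = 8 mm, grate at 149 mm.
- cover_plate: Fixed upright steel front plate of the cabinet, 4 mm thick (cabinet x 0 to 4 mm), y -110 to 60 mm, z up to 155 mm, pierced by the slot. Same origin and axes as the cabinet. Four 3 mm bolt heads stand on its corners.
- slot (a point): Middle of the slot at the plate's outer face, 90 mm above the table; axes as the cabinet's. The slot is a rectangle 80 mm wide (y) and 44 mm high (z 68 to 112 mm).
- tape_roll: Brown packing-tape roll, 94 mm diameter, 24 mm high, lying loose; bystander. Origin under its centre.
- outer_ring_2: Thin steel bearing ring, 48 mm diameter, 12 mm high, loose; bystander. Origin under its centre.
- spare_bearing: A second bearing cone like the one in the boat, 50 mm diameter, 18 mm high, lying loose on the table; bystander, not to be loaded. Origin under its centre.

How it is judged (in metres and radians):
On the way, in this order (a step that is already met when the one before it is completed fails the run):
1. the whole trough is inside the slot, still level, with the bearing lying in it (x of boat_floor in the frame of wash_cabinet between 0.038 and 0.14 m and y of boat_floor in the frame of wash_cabinet between -0.1 and 0.05 m and z of boat_floor in the frame of wash_cabinet between 0.04 and 0.13 m and distance between bearing and boat_floor below 0.02 m and angle between loading_boat's own z axis and vertical below 0.2 rad), for 0.1 s.
2. the boat is tipped inside the cabinet and the bearing has dropped to the cabinet's floor (x of boat_floor in the frame of wash_cabinet between 0.038 and 0.14 m and y of boat_floor in the frame of wash_cabinet between -0.1 and 0.05 m and z of boat_floor in the frame of wash_cabinet between 0.04 and 0.13 m and angle between loading_boat's own z axis and vertical above 0.3 rad and x of bearing in the frame of wash_cabinet between 0.004 and 0.14 m and y of bearing in the frame of wash_cabinet between -0.11 and 0.06 m and z of bearing in the frame of wash_cabinet below 0.05 m), for 0.1 s.
At the end, for the whole second after the job is handed in: The bearing lies at rest inside the cabinet (its origin below 50 mm); the empty boat is out of the cabinet and stands anywhere flat on the table (tilt under 0.08 rad, origin under 7 mm high), released and at rest (x of bearing in the frame of wash_cabinet between 0.004 and 0.14 m and y of bearing in the frame of wash_cabinet between -0.11 and 0.06 m and z of bearing in the frame of wash_cabinet below 0.05 m and linear speed of bearing below 0.03 m/s and height (world z) of loading_boat below 0.007 m and angle between loading_boat's own z axis and vertical below 0.08 rad and linear speed of loading_boat below 0.02 m/s); the robot touches nothing.
It fails at once if the boat touches the cover plate (contact force between loading_boat and cover_plate above 0.3 N).
It fails at once if the bearing touches the cover plate while still up at the height of the slot (contact force between bearing and cover_plate above 0.3 N and z of bearing in the frame of wash_cabinet above 0.06 m).
It fails at once if the fingers touch the bearing (contact force between the fingers and bearing above 0.3 N).
It fails at once if a bystander (tape roll, ring, spare bearing) is moved more than 30 mm (distance of any of tape_roll, outer_ring_2, spare_bearing from where it was at the start of the episode above 0.03 m).
It also fails if it takes over 67 s, if anything falls off the work surface, if the arm or the gripper's body presses on something with over 40 N, if the wrist force passes 120 N, or if a joint passes its speed limit or range.

### The arm

A 6-joint arm with a two-finger parallel gripper is mounted at the origin on a cart in front of the work surface, level with it; the furniture and walls round the work are solid. World frame = base frame: x ahead of the robot, y to its left, z up, the work surface at z = 0. Lengths are in mm, angles in rad, forces in N, time in s.
With the tool pointing down it reaches from about 250 to 775 mm from the base axis. Payload 4 kg.
Tool frame: the origin (TCP) lies between the finger pads; the fingertips stand 8 mm ahead of it and the grasp point (between the pads) lies 11 mm behind it (ctrl.tip_reach is the distance from the TCP to the fingertips, in mm); z points along the fingers, y is the line along which they close (so a half turn about z gives the same grasp; the last joint's range is limited). The gripper opens to 94 mm and grips with 3 to 60 N. Pads are 16 mm wide; open, the fingers measure 119 mm over their backs; the gripper's body (75 mm by 177 mm) begins 78 mm behind the grasp point.
Start: joints at [1.019, 0.087, 1.371, -0, 1.684, -0.103], TCP at [238.648, 495.547, 213.506] pointing down, gripper open.
Joint ranges: [-3.1, 3.1], [-0.76, 2.03], [0.27, 2.55], [-1.08, 4.22], [0.17, 2.65], [-2.57, 2.57]. Speed limits (rad/s): [2.79, 2.79, 3.14, 3.14, 3.14, 3.14].

### API

Orientations are given as a unit quaternion [x, y, z, w].
In Python, from cell import ctrl gives the robot as it stands. The module is installed in compiled form; this text tells all that it offers. Calls block until the motion is done:
- ctrl.goto(position, orientation): joint-space move of the TCP to a pose.
- ctrl.move_straight(position, feed=150, rot=None): straight line of the TCP; rot=None keeps the orientation; feed is the mean speed in mm/s.
- ctrl.move_j(angles): joint-space move.
- ctrl.gripper_to(opening, f_grip=None): opening from 0.0 (shut) to 1.0 (fully open); f_grip is the grip in N (None keeps the last); returns when the fingers have stopped.
- ctrl.pause(seconds).
- ctrl.solve_ik(position, orientation): joint angles nearest the present ones, or None.
- ctrl.get_state(): the state.
- ctrl.capture(name): name is "side" or "top"; returns a dict with "image" (400x640x3 uint8, blue, green, red), "mtx" (3x3 intrinsics, pixels), "extrinsics" (4x4, takes a point from camera to world coordinates). Camera axes: x right, y up, looking along -z (the intrinsics and any distortion apply to the point x, -y, -z); pixel columns grow to the right and rows downward; lengths in mm; the calibration is good to about 2 mm. A picture is of the moment at which its call begins. There is no depth.
A pose or a line that the arm cannot do raises ctrl.Unreachable and nothing moves.
- ctrl.finish_job(): hands the job in; it is judged then, once.
The state is a dict: "t": time; "joints": joint angles; "dq": joint speeds; "joint_efforts": joint torques, N m; "ee_pos": TCP position; "tcp_rot": TCP orientation; "force": force on the tool from outside, world axes, zero at the start; "ft_torque": the same for the moment, N m; "finger_gap": opening from 0.0 (shut) to 1.0 (fully open); "grip_force": force on a finger pad.
Only numpy, scipy, OpenCV 4.12 (cv2) and the standard library are available. Lean on these libraries where they do the work, as an engineer would, in place of code of your own. Each camera call takes 0.05 s, during which the arm holds its last target. There are 200 camera calls.

## Working session

There is one attempt and no reset: what is moved stays moved. The work goes in short steps, each a Python script; the robot and the scene stay as the last script left them, time stands still between calls to the robot, and variables do not carry over. Pictures are saved under pics/ and viewed, at most 10 in all, crops included, and the job is handed in when it is done.

```bash
mkdir -p pics
python3 - <<'E'
from cell import ctrl
import cv2,pickle
d={}
for n in("top","side"):
    c=ctrl.capture(n); d[n]=c; cv2.imwrite(f"pics/{n}0.png",c["image"]); print(n,c["mtx"].tolist(),c["extrinsics"].round(3).tolist(),[k for k in c])
pickle.dump(d,open("cap0.pkl","wb"))
s=ctrl.get_state();print(s["tcp_rot"],s["ee_pos"],s["t"])
E
```

```text
top [[463.68552484453386, 0.0, 322.90709208864683], [0.0, 463.68552484453386, 202.18322977716142], [0.0, 0.0, 1.0]] [[-0.003, 0.99, -0.139, 419.563], [-1.0, -0.006, -0.021, -168.198], [-0.022, 0.139, 0.99, 1127.629], [0.0, 0.0, 0.0, 1.0]] ['image', 'mtx', 'extrinsics']
side [[461.12590208360956, 0.0, 319.15960175398163], [0.0, 461.12590208360956, 199.23724945242242], [0.0, 0.0, 1.0]] [[-0.997, 0.043, -0.064, 524.151], [-0.077, -0.455, 0.887, 674.285], [0.009, 0.889, 0.457, 519.264], [0.0, 0.0, 0.0, 1.0]] ['image', 'mtx', 'extrinsics']
[ 2.22519490e-01  9.74927728e-01 -9.50112753e-04 -3.15621991e-04] [238.39487058 495.11865046 212.416916  ] 0.1
```

View pics/top0.png

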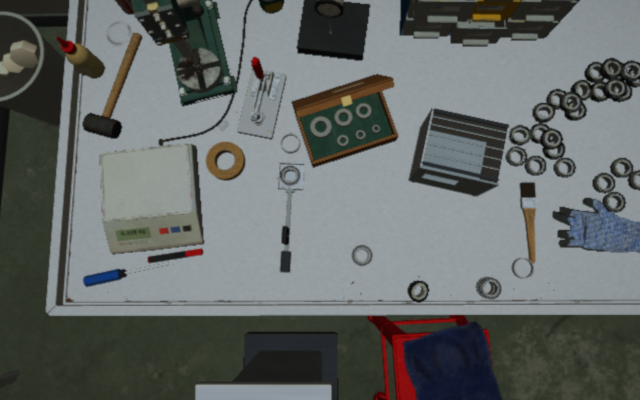

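View pics/side0.png

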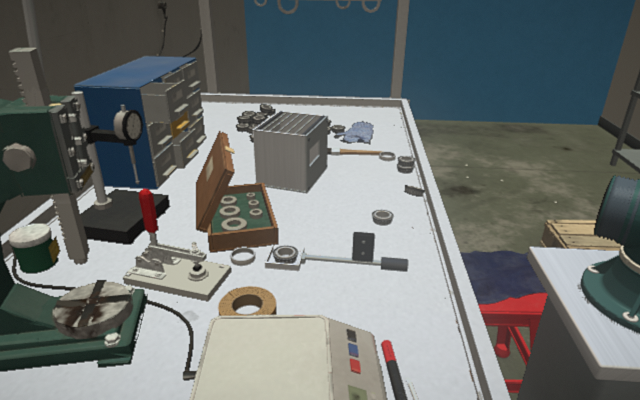

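Run:
```python
import pickle,cv2,numpy as np
d=pickle.load(open("cap0.pkl","rb"))
t=d["top"]["image"];s=d["side"]["image"]
def crop(im,x,y,w,h,k): return cv2.resize(im[y:y+h,x:x+w],None,fx=k,fy=k,interpolation=cv2.INTER_CUBIC)
# panel: cabinet top x400-520,y95-205 *5 ; 
cv2.imwrite("pics/c1.png",crop(t,400,100,120,100,6))
a=crop(t,260,150,60,130,4.6); b=crop(s,255,100,90,100,5.98)
cv2.imwrite("pics/c2.png",np.hstack([a,b[:a.shape[0]]]));print(a.shape,b.shape)
cv2.imwrite("pics/c3.png",crop(s,260,220,160,60,5))
```

```text
(598, 276, 3) (598, 538, 3)
```

View pics/c1.png

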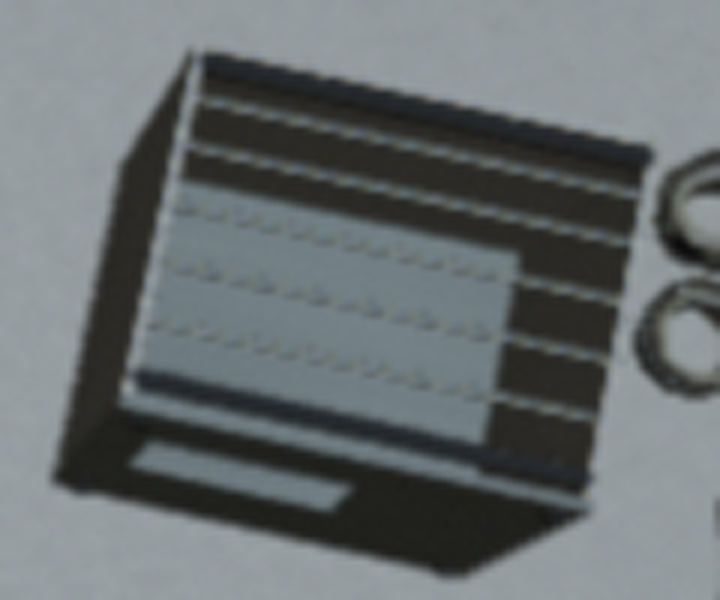

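View pics/c2.png

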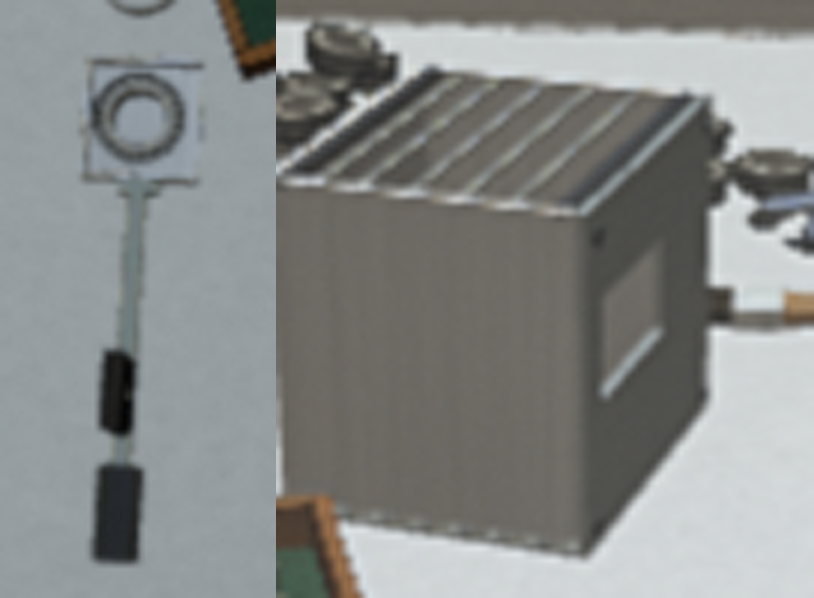

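View pics/c3.png

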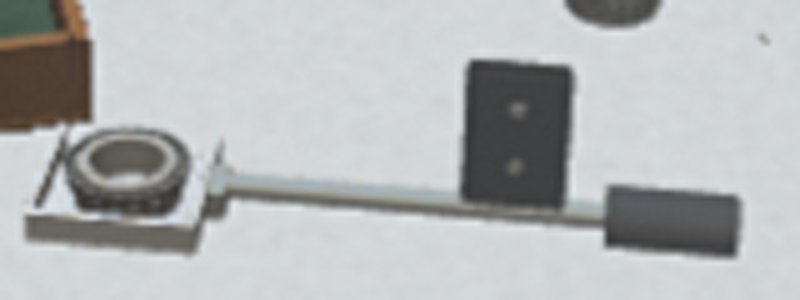

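```bash
cat > vis.py <<'E'
import numpy as np,cv2,pickle
from scipy.optimize import least_squares
from scipy.spatial.transform import Rotation as R
def proj(c,P):
    E=np.array(c["extrinsics"]);q=(np.atleast_2d(P)-E[:3,3])@E[:3,:3]
    q=q*[1,-1,-1]; p=q@np.array(c["mtx"]).T
    return p[:,:2]/p[:,2:]
def un(uv,off,k): return (np.array(uv,float)+.5)/k-.5+np.array(off)
def place(p,P): # x,y,yaw
    return R.from_euler('z',p[2]).apply(P)+[p[0],p[1],0]
E
cat > fit.py <<'E'
from vis import *
d=pickle.load(open("cap0.pkl","rb"))
def fit(name,T,S,toff,tk,soff,sk,x0):
    tP=np.array([a[1] for a in T],float);tu=un([a[0] for a in T],toff,tk)
    sP=np.array([a[1] for a in S],float);su=un([a[0] for a in S],soff,sk)
    for m in("both","top","side"):
        f=lambda p:np.concatenate(([] if m=="side" else [(proj(d["top"],place(p,tP))-tu).ravel()])+([] if m=="top" else [(proj(d["side"],place(p,sP))-su).ravel()]))
        r=least_squares(f,x0,x_scale=[100,100,1],loss="soft_l1");print(name,m,r.x.round(3));print(r.fun.reshape(-1,2).round(1).tolist())
fit("cab",[((118,408),(0,60,155)),((590,512),(0,-110,155)),((57,483),(0,60,0)),((457,576),(0,-110,0)),((195,52),(140,60,155)),((652,150),(140,-110,155)),((148,442),(0,40,112)),((130,467),(0,40,68)),((335,512),(0,-40,68)),((353,487),(0,-40,112))],
 [((583-276,213),(0,60,155)),((585-276,553),(0,60,0)),((710-276,97),(0,-110,155)),((706-276,397),(0,-110,0)),((603-276,300),(0,40,112)),((603-276,397),(0,40,68)),((663-276,330),(0,-40,68)),((662-276,240),(0,-40,112))],
 (400,100),6,(255,100),5.98,[420,-480,-.2])
fit("boat",[((86,62),(33,31,14)),((201,65),(33,-31,14)),((84,180),(-33,31,14)),((200,184),(-33,-31,14)),((94,558),(-235,12,24)),((137,562),(-235,-12,24)),((98,465),(-185,12,24)),((143,467),(-185,-12,24))],
 [((27,237),(33,31,0)),((195,253),(-33,31,0)),((27,215),(33,31,14)),((200,232),(-33,31,14)),((468,62),(-130,6,75)),((573,68),(-170,6,75)),((463,200),(-130,6,15)),((563,207),(-170,6,15))],
 (260,150),4.6,(260,220),5,[470,-90,0])
E
python3 fit.py
```

```text
cab both [ 6.16134e+02 -4.11403e+02 -2.33000e-01]
[[0.0, -0.3], [0.6, -0.0], [-1.4, 0.7], [0.3, 0.5], [0.1, -2.6], [1.8, -2.2], [0.3, 0.1], [-0.4, -0.2], [-0.4, -0.1], [1.8, 0.6], [0.5, 1.0], [0.4, 3.0], [0.2, 0.2], [-0.1, 3.5], [-0.1, 0.7], [-0.0, 1.1], [-0.2, 0.9], [0.1, 0.1]]
cab top [ 6.15822e+02 -4.10862e+02 -2.32000e-01]
[[-0.3, -0.1], [0.3, 0.1], [-1.6, 0.8], [0.1, 0.6], [-0.2, -2.4], [1.6, -2.1], [0.1, 0.3], [-0.6, -0.1], [-0.6, 0.0], [1.5, 0.7]]
cab side [ 6.17113e+02 -4.19171e+02 -2.38000e-01]
[[0.3, -0.1], [0.2, 1.6], [0.2, -0.7], [-0.0, 2.4], [-0.2, -0.5], [-0.2, -0.1], [-0.3, -0.2], [0.0, -1.0]]
boat both [ 6.43086e+02 -6.63390e+01 -4.70000e-02]
[[0.8, -1.5], [1.0, -1.2], [-0.3, -0.7], [-0.2, -0.6], [0.1, 1.1], [0.9, 0.7], [0.5, 0.0], [0.8, 0.0], [0.1, 1.2], [0.7, 0.9], [-0.3, -0.4], [-0.4, -1.0], [-0.1, 2.0], [0.8, 2.4], [-0.4, 1.4], [0.7, 1.6]]
boat top [ 6.42427e+02 -6.52820e+01 -4.80000e-02]
[[0.4, -1.2], [0.5, -0.9], [-0.7, -0.5], [-0.6, -0.3], [-0.4, 1.3], [0.4, 0.9], [-0.0, 0.3], [0.3, 0.3]]
boat side [ 6.4403e+02 -6.7486e+01 -1.6000e-02]
[[0.1, 1.2], [0.9, 0.2], [-0.3, -0.5], [-0.2, -1.7], [-0.4, 0.5], [0.3, 0.5], [-0.7, -0.2], [0.3, -0.3]]
```

```bash
cat > fit2.py <<'E'
import re
src=open("fit.py").read().split("fit(\"cab\"")
from vis import *
d=pickle.load(open("cap0.pkl","rb"));obs=[]
def fit(name,T,S,toff,tk,soff,sk,x0):
    for c,L,o,k in(("top",T,toff,tk),("side",S,soff,sk)):
        obs.append((name,c,np.array([a[1] for a in L],float),un([a[0] for a in L],o,k)))
exec("fit(\"cab\""+src[1])
def pj(c,P,cor):
    E=np.array(c["extrinsics"]);K=np.array(c["mtx"])
    Rm=E[:3,:3]@R.from_rotvec(cor[3:6]).as_matrix();q=(P-E[:3,3]-cor[:3])@Rm*[1,-1,-1]
    return cv2.projectPoints(q,np.zeros(3),np.zeros(3),K,np.array([cor[6],0,0,0]))[0][:,0]
def res(p,split=False):
    ps={"cab":p[:3],"boat":p[3:6]};cor={"top":p[6:13],"side":p[13:20]}
    r=[pj(d[c],place(ps[n],P),cor[c])-u for n,c,P,u in obs]
    if split:return r
    return np.concatenate([(a/.7).ravel() for a in r]+[cor[c]/np.array([2]*3+[.003]*3+[KS]) for c in cor])
for KS in(1e-6,.3):
    r=least_squares(res,[616,-411,-.23,643,-66,-.047]+[0]*14,x_scale=[100,100,1]*2+[2,2,2,.01,.01,.01,.1]*2,loss="soft_l1")
    print("cost",r.cost);print(r.x[:6].round(3));print(r.x[6:13].round(4));print(r.x[13:].round(4))
    for o,a in zip(obs,res(r.x,True)):print(o[:2],a.round(1).tolist())
np.save("fit2.npy",r.x)
E
python3 fit2.py
```

```text
cost 28.585423905376324
[ 6.18230e+02 -4.16352e+02 -2.34000e-01  6.44598e+02 -6.77930e+01
 -4.40000e-02]
[ 2.350e-02 -1.046e+00  7.156e+00  1.100e-03 -2.300e-03 -4.000e-04
 -0.000e+00]
[-2.3500e-02  1.0458e+00 -2.7800e-01 -2.0000e-04  1.1000e-03 -1.3000e-03
 -0.0000e+00]
('cab', 'top') [[0.1, -0.1], [-0.1, 0.1], [-1.4, 0.8], [-0.2, 0.5], [0.0, -1.8], [1.1, -1.5], [0.3, 0.3], [-0.4, -0.0], [-0.7, 0.0], [1.4, 0.7]]
('cab', 'side') [[0.3, -0.1], [0.3, 1.7], [0.0, -0.7], [-0.2, 2.4], [-0.2, -0.4], [-0.2, -0.1], [-0.4, -0.2], [-0.1, -1.0]]
('boat', 'top') [[0.2, -0.9], [0.2, -0.7], [-0.8, -0.3], [-0.8, -0.2], [-0.1, 1.0], [0.7, 0.5], [0.2, 0.0], [0.4, 0.0]]
('boat', 'side') [[0.2, 0.3], [0.7, -0.2], [-0.2, -1.4], [-0.4, -2.1], [-0.3, 0.8], [0.5, 1.1], [-0.6, 0.2], [0.5, 0.4]]
cost 24.9604233843593
[ 6.17479e+02 -4.14667e+02 -2.35000e-01  6.44012e+02 -6.54880e+01
 -4.30000e-02]
[ 1.4490e-01 -6.8070e-01  1.7074e+00  1.0000e-03 -3.0000e-04 -4.0000e-04
 -7.6100e-02]
[-0.1449  0.6807 -0.6756 -0.0009  0.0007 -0.0014 -0.1971]
('cab', 'top') [[0.5, -0.2], [-0.7, 0.2], [-0.9, 0.7], [-0.3, 0.6], [0.2, -1.7], [-0.2, -0.8], [0.7, 0.2], [0.0, -0.1], [-0.5, 0.1], [1.6, 0.7]]
('cab', 'side') [[0.3, 0.0], [0.3, 1.7], [0.0, -0.4], [-0.1, 2.3], [-0.3, -0.5], [-0.2, -0.1], [-0.4, -0.2], [-0.1, -0.9]]
('boat', 'top') [[0.1, -1.1], [0.2, -0.9], [-0.9, -0.4], [-0.8, -0.4], [-0.1, 1.1], [0.7, 0.6], [0.1, 0.1], [0.4, 0.1]]
('boat', 'side') [[0.4, 0.2], [0.7, -0.2], [-0.0, -1.4], [-0.4, -2.0], [-0.3, 1.0], [0.4, 1.3], [-0.7, 0.2], [0.3, 0.3]]
```

```bash
cat > hlp.py <<'E'
import numpy as np
from scipy.spatial.transform import Rotation as R
from cell import ctrl
CAB=np.array([617.5,-414.5,-.235]); GX=-142; GZ=44
def tool(B,psi,roll=0,pitch=0,gx=GX):
    "TCP pose for the boat's underside origin at B (at roll 0; roll turns about the rod)"
    R0=R.from_euler('z',psi)*R.from_euler('y',pitch); Rb=R0*R.from_euler('x',roll)
    p=np.array(B)+R0.apply([0,0,12])+Rb.apply([gx,0,GZ-12])
    return p,(Rb*R.from_quat([0,1,0,0])).as_quat()
def cab(x,y,z,C=CAB):
    return np.append(C[:2],0)+R.from_euler('z',C[2]).apply([x,y,z])
E
python3 - <<'E'
from hlp import *
boat=(644,-66.5,0);bp=-.044
for n,(p,q) in dict(above=tool((644,-66.5,80),bp),grasp=tool(boat,bp),back=tool((570,-90,79),bp),pre=tool(cab(-65,0,79),CAB[2]),
  ins=tool(cab(72,0,79),CAB[2]),left=tool(cab(72,8,79),CAB[2]),r25=tool(cab(72,8,79),CAB[2],.42),r48=tool(cab(72,8,79),CAB[2],.84)).items():
    j=ctrl.solve_ik(p,q);print(n,np.round(p),None if j is None else np.round(j,2))
E
```

```text
above [502. -60. 124.] [-0.23  0.02  1.62 -0.    1.5  -1.76]
grasp [502. -60.  44.] [-0.23  0.09  1.72 -0.    1.34 -1.76]
back [428. -84. 123.] [-0.32 -0.13  1.77 -0.    1.51 -1.85]
pre [ 416. -366.  123.] [-0.82  0.13  1.5  -0.    1.51 -2.16]
ins [ 549. -398.  123.] [-0.71  0.4   1.17 -0.    1.57 -2.05]
left [ 551. -390.  123.] [-0.7   0.4   1.18 -0.    1.57 -2.04]
r25 [ 548. -403.  120.] [-0.88  0.57  0.99  0.34  1.83 -2.17]
r48 [ 546. -414.  112.] [-1.01  0.81  0.81  0.66  2.08 -2.18]
```

Run:
```python
from hlp import *
import cv2
bp=-.044
p,q=tool((644,-66.5,0),bp)
ctrl.goto(p+[0,0,190],q); ctrl.gripper_to(.5)
ctrl.move_straight(p+[0,0,50],feed=200)
ctrl.move_straight(p,feed=80)
ctrl.gripper_to(0,f_grip=58)
s=ctrl.get_state();print(s["t"],s["ee_pos"],s["finger_gap"]*94,s["grip_force"],s["force"])
ctrl.move_straight(p+[0,0,79],feed=60)
s=ctrl.get_state();print(s["t"],s["ee_pos"],s["finger_gap"]*94,s["grip_force"],s["force"],s["ft_torque"])
c=ctrl.capture("side");cv2.imwrite("pics/side1.png",cv2.resize(c["image"][150:300,220:420],None,fx=4,fy=4,interpolation=cv2.INTER_CUBIC))
```

```text
5.4333 [502.32600758 -59.61489059  44.35691977] 12.148586941279737 57.97634661197662 [0.28160838 3.15055949 1.82005213]
6.9 [501.76166821 -60.16053086 122.35193946] 11.851574713071829 57.985995411872864 [ 0.20317479  0.4414788  -4.14672038] [0.03033486 0.11701703 0.0258392 ]
```

View pics/side1.png

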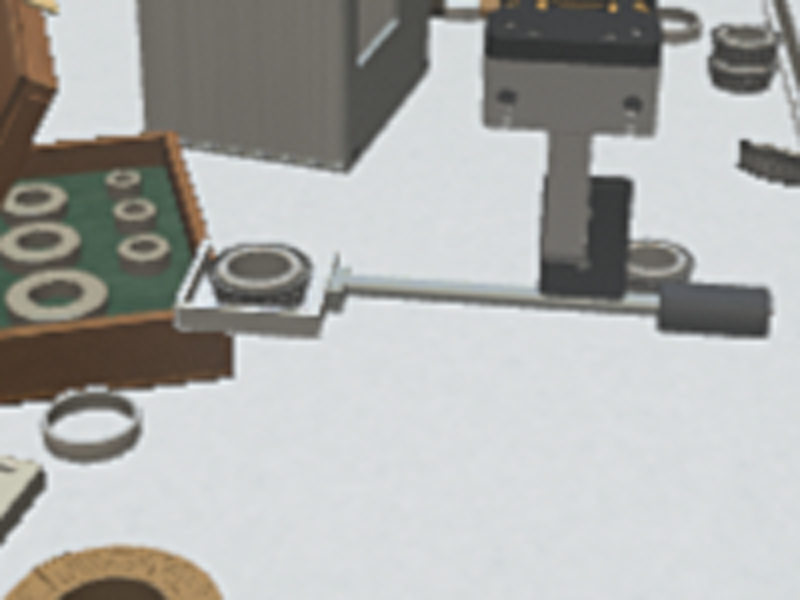

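Run:
```python
from hlp import *
import cv2,pickle
p,q=tool((570,-90,79),-.044); ctrl.move_straight(p,feed=120,rot=q)
p,q=tool(cab(-65,0,79),CAB[2]); ctrl.move_straight(p,feed=130,rot=q); ctrl.pause(.3)
s=ctrl.get_state();print(s["t"],s["ee_pos"]-p,s["ft_torque"])
d={n:ctrl.capture(n) for n in("top","side")};d["s"]=s;pickle.dump(d,open("cap1.pkl","wb"))
f=lambda im,x,y,w,h,k:cv2.resize(im[y:y+h,x:x+w],None,fx=k,fy=k,interpolation=cv2.INTER_CUBIC)
cv2.imwrite("pics/pre.png",np.vstack([f(d["top"]["image"],370,155,140,60,5.7),f(d["side"]["image"],300,105,140,40,5.7)]))
```

```text
10.375 [0.02881665 0.14276353 0.05516004] [0.01551635 0.1385043  0.02770224]
```

View pics/pre.png

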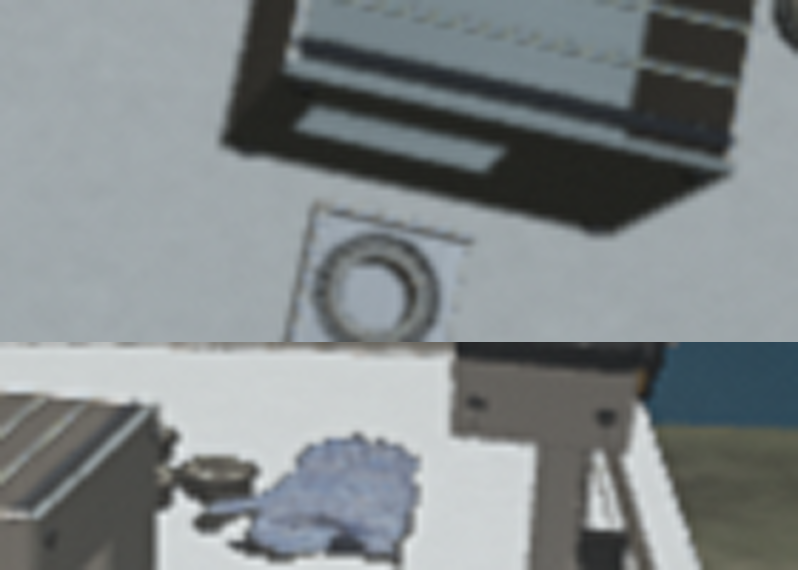

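Run:
```python
from vis import *
d=pickle.load(open("cap1.pkl","rb"))
f=lambda im,x,y,w,h,k:cv2.resize(im[y:y+h,x:x+w],None,fx=k,fy=k,interpolation=cv2.INTER_CUBIC)
# top 400,170 100x60 ; side 290,120 160x80
cv2.imwrite("pics/pre2.png",np.vstack([f(d["top"]["image"],390,165,160,55,5),f(d["side"]["image"],290,130,160,65,5)]))
```

```text
(no output)
```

View pics/pre2.png

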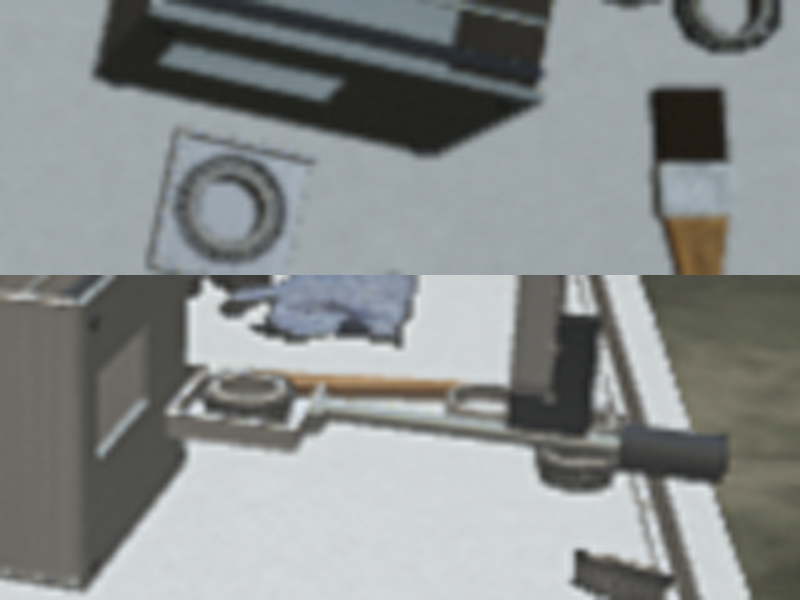

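```bash
cat > fit3.py <<'E'
exec(open("fit2.py").read().split("def res(")[0])
from scipy.spatial.transform import Rotation as R
o1=[];
def add(n,c,off,L):
    o1.append((n,c,np.array([a[1] for a in L],float),un([a[0] for a in L],off,5)))
add("cab","top",(390,165),[((170,42),(0,40,112)),((158,63),(0,40,68)),((325,100),(0,-40,68)),((345,80),(0,-40,112)),((150,15),(0,60,155)),((540,101),(0,-110,155)),((97,76),(0,60,0)),((430,153),(0,-110,0))])
add("cab","side",(290,130),[((98,97),(0,40,112)),((98,182),(0,40,68)),((148,45),(0,-40,112)),((148,130),(0,-40,68)),((82,30),(0,60,155)),((85,315),(0,60,0)),((186,185),(0,-110,0))])
add("boat1","top",(390,165),[((178,128),(33,31,14)),((315,160),(33,-31,14)),((150,265),(-33,31,14))])
add("boat1","side",(290,130),[((168,158),(33,31,0)),((297,172),(-33,31,0)),((168,138),(33,31,14)),((300,155),(-33,31,14)),((598,42),(-170,6,75)),((588,157),(-170,6,15)),((510,150),(-130,6,15)),((205,92),(33,-31,14))])
ALL=obs+o1
s=pickle.load(open("cap1.pkl","rb"))["s"]
Rt=R.from_quat(s["tcp_rot"])*R.from_quat([0,1,0,0])
def world(n,P,p):
    if n=="cab":return place(p[:3],P)
    if n=="boat":return place(p[3:6],P)
    gx,gz,pt=p[6:9]  # grip point of boat at TCP, pitch about grip
    Rb=Rt*R.from_euler('y',pt)
    return np.array(s["ee_pos"])+Rb.apply(P-np.array([gx,p[9],gz]))
def res(p,split=False):
    cor={"top":p[10:17],"side":p[17:24]}
    r=[pj(d[c],world(n,P,p),cor[c])-u for n,c,P,u in ALL]
    if split:return r
    # table pose: TCP at grasp (502.3,-59.6): boat x,y linked
    g=place(p[3:6],np.array([[p[6],0,0]]))[0]-[502.3,-59.8,0]
    return np.concatenate([(a/.6).ravel() for a in r]+[cor[c]/np.array([2]*3+[.002]*3+[KS]) for c in cor]+[g[:1]/.5,g[1:2]/3,[(p[6]+142)/5,(p[7]-44)/1.5,p[8]/.03,p[9]/1]])
for KS in(1e-6,.3):
    r=least_squares(res,[616,-411,-.23,643,-66,-.047,-142,44,0,0]+[0]*14,x_scale=[100,100,1]*2+[10,10,.1,1]+[2,2,2,.01,.01,.01,.1]*2,loss="soft_l1")
    sd=np.sqrt(np.diag(np.linalg.pinv(r.jac.T@r.jac)))
    print("cost",r.cost);print(r.x[:10].round(3),sd[:10].round(3));print(r.x[10:17].round(4));print(r.x[17:].round(4))
    o=world("boat1",np.array([[0,0,0],[33,0,0]]),r.x);print("boat in cab",R.from_euler('z',-r.x[2]).apply(o-[*r.x[:2],0]).round(1).tolist())
for o,a in zip(ALL,res(r.x,True)):print(o[:2],a.round(1).tolist())
E
python3 fit3.py
```

```text
cost 54.69243880093518
[ 6.19339e+02 -4.12608e+02 -2.34000e-01  6.45203e+02 -6.33870e+01
 -4.40000e-02 -1.42989e+02  4.22640e+01  1.50000e-02  1.23400e+00] [2.209 1.775 0.004 2.016 1.936 0.006 2.073 1.172 0.008 1.519]
[ 5.924e-01  1.465e-01  9.375e+00  8.000e-04  4.000e-04 -5.000e-04
 -0.000e+00]
[-8.5000e-02  4.9833e+00 -2.9250e-01 -4.0000e-04  2.2000e-03 -9.0000e-04
 -0.0000e+00]
boat in cab [[-66.0, -3.3, 78.7], [-33.0, -3.3, 78.2]]
cost 50.5431037312992
[ 6.18540e+02 -4.12592e+02 -2.34000e-01  6.44542e+02 -6.38560e+01
 -4.30000e-02 -1.42178e+02  4.15280e+01  1.80000e-02  8.61000e-01] [2.168 1.561 0.004 1.999 1.619 0.005 2.067 1.245 0.008 1.249]
[ 8.1140e-01 -1.4340e-01  2.2687e+00  7.0000e-04  7.0000e-04 -2.0000e-04
 -6.3800e-02]
[-3.3070e-01  1.6379e+00 -1.0908e+00 -1.0000e-03  2.0000e-03 -7.0000e-04
 -1.4520e-01]
boat in cab [[-66.1, -2.7, 79.0], [-33.2, -2.7, 78.5]]
('cab', 'top') [[0.3, -0.4], [-0.6, -0.1], [-1.0, 0.5], [-0.3, 0.4], [0.0, -2.0], [-0.0, -1.2], [0.5, 0.0], [-0.1, -0.3], [-0.6, -0.2], [1.5, 0.5]]
('cab', 'side') [[0.4, -0.2], [0.3, 1.6], [0.1, -0.6], [-0.0, 2.2], [-0.2, -0.6], [-0.2, -0.2], [-0.3, -0.3], [0.0, -1.1]]
('boat', 'top') [[0.2, -1.1], [0.2, -0.9], [-0.8, -0.4], [-0.8, -0.4], [-0.0, 1.0], [0.7, 0.6], [0.2, 0.1], [0.4, 0.1]]
('boat', 'side') [[0.3, 0.2], [0.8, -0.2], [-0.0, -1.4], [-0.3, -2.0], [-0.1, 1.0], [0.6, 1.2], [-0.5, 0.3], [0.6, 0.4]]
('cab', 'top') [[1.2, 0.3], [-0.1, -0.1], [0.2, 0.1], [1.3, 0.7], [-0.0, -0.4], [-0.3, 0.0], [-0.9, 0.8], [-0.1, 0.7]]
('cab', 'side') [[-0.1, 0.2], [-0.1, -0.2], [-0.1, 0.0], [-0.2, -1.1], [0.3, -0.6], [-0.0, 1.1], [-0.3, 1.6]]
('boat1', 'top') [[0.1, -0.1], [-0.4, -0.4], [-0.0, 0.6]]
('boat1', 'side') [[0.1, 0.6], [0.2, 0.8], [0.1, -0.7], [-0.3, -1.2], [-0.1, -0.1], [0.0, 0.6], [-0.9, 0.2], [-0.1, 0.0]]
```

```bash
sed -i 's/^CAB=.*/CAB=np.array([618.5,-412.6,-.234]); GX=-142; GZ=42/' hlp.py
python3 - <<'E'
from hlp import *
import cv2,pickle
p,q=tool(cab(-65,1.3,79),CAB[2]); 
p[2]=ctrl.get_state()["ee_pos"][2]; print(p)
ctrl.move_straight(p,feed=60,rot=q)
d_=R.from_euler('z',CAB[2]).apply([1,0,0])
ctrl.move_straight(p+24*d_,feed=50); ctrl.pause(.2)
s=ctrl.get_state();print(s["t"],s["ee_pos"]-p-24*d_)
d={n:ctrl.capture(n) for n in("top","side")};d["s"]=s;pickle.dump(d,open("cap2.pkl","wb"))
f=lambda im,x,y,w,h,k:cv2.resize(im[y:y+h,x:x+w],None,fx=k,fy=k,interpolation=cv2.INTER_CUBIC)
cv2.imwrite("pics/near.png",np.vstack([f(d["top"]["image"],400,162,100,35,8),f(d["side"]["image"],290,138,100,40,8)]))
E
```

```text
[ 417.44286497 -363.33826583  123.03526226]
11.5583 [-0.21354272  0.03966246 -0.02974959]
```

View pics/near.png

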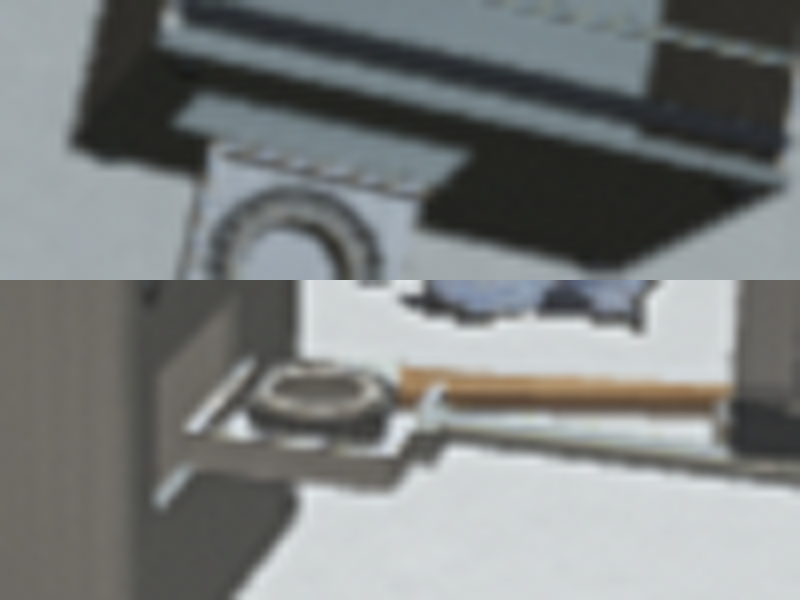

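Run:
```python
from hlp import *
import cv2,pickle
psi=CAB[2];dx=R.from_euler('z',psi).apply([1,0,0]);dy=R.from_euler('z',psi).apply([0,1,0])
s=ctrl.get_state();p=np.array(s["ee_pos"])
p0=p+1.6*dy
ctrl.move_straight(p0,feed=30)
p1=p0+113*dx; ctrl.move_straight(p1,feed=60); ctrl.pause(.3)
s=ctrl.get_state();print(s["t"],s["ee_pos"]-p1,s["force"],s["ft_torque"])
np.save("p01.npy",[p0,p1])
p2=p1+8*dy; ctrl.move_straight(p2,feed=40)
B=cab(72,8,79);a,_=tool(B,psi)
for r in (.21,.42,.63,.85):
    b,q=tool(B,psi,r); ctrl.move_straight(p2+b-a,feed=20,rot=q)
    s=ctrl.get_state();print(r,s["t"],np.round(s["force"],2),np.round(s["ft_torque"],2))
ctrl.pause(.6)
s=ctrl.get_state();print(s["t"],np.round(s["force"],2),np.round(s["ft_torque"],2))
d={n:ctrl.capture(n) for n in("top","side")};pickle.dump(d,open("cap3.pkl","wb"))
f=lambda im,x,y,w,h,k:cv2.resize(im[y:y+h,x:x+w],None,fx=k,fy=k,interpolation=cv2.INTER_CUBIC)
cv2.imwrite("pics/tip.png",np.hstack([f(d["top"]["image"],400,100,120,110,4),f(d["side"]["image"],240,100,80,110,4)]))
```

```text
14.2417 [-0.08570579 -0.01034045  0.02458449] [ 0.14643311  0.01330238 -5.5405041 ] [0.0081857  0.10130773 0.00014718]
0.21 15.0583 [ 0.04  0.96 -5.31] [-0.25  0.17 -0.  ]
0.42 15.525 [-0.09  1.12 -4.93] [-0.53  0.26  0.02]
0.63 15.9917 [ 0.03  0.24 -5.43] [-0.79  0.36  0.04]
0.85 16.475 [ 0.42 -0.6  -3.72] [-0.93  0.16  0.01]
17.075 [ 0.27 -0.13 -3.77] [-0.98  0.24 -0.02]
```

View pics/tip.png

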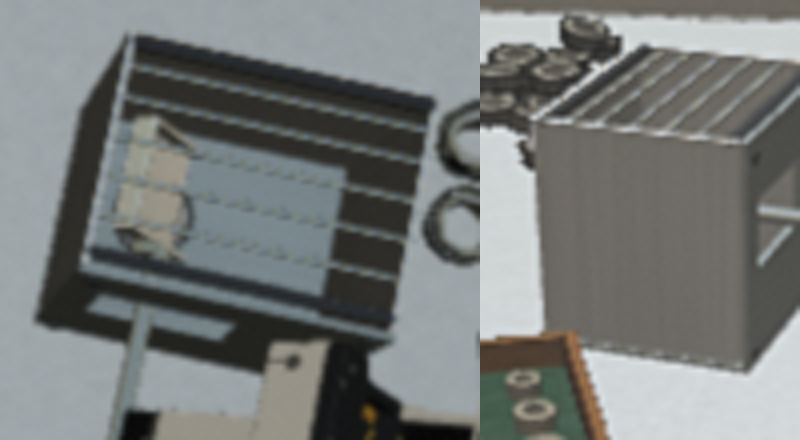

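Run:
```python
from hlp import *
import cv2,pickle
psi=CAB[2];dx=R.from_euler('z',psi).apply([1,0,0]);dy=R.from_euler('z',psi).apply([0,1,0])
p0,p1=np.load("p01.npy");p2=p1+8*dy
B=cab(72,8,79);a,_=tool(B,psi)
for r in (.63,.42,.21,0):
    b,q=tool(B,psi,r); ctrl.move_straight(p2+b-a,feed=30,rot=q)
ctrl.move_straight(p1,feed=30)
s=ctrl.get_state();print(s["t"],np.round(s["force"],2),np.round(s["ft_torque"],2))
ctrl.move_straight(p0-40*dx,feed=70)
bp=-.044
p,q=tool((570,-90,79),bp); p[2]=p0[2]; ctrl.move_straight(p,feed=130,rot=q)
g=np.array([488,-60,44.4])
ctrl.move_straight(g+[0,0,40],feed=120)
ctrl.move_straight(g+[0,0,6],feed=60)
for z in np.arange(4,-2.1,-1):
    ctrl.move_straight(g+[0,0,z],feed=15)
    s=ctrl.get_state();print(z,round(s["ee_pos"][2],1),np.round(s["force"],2),np.round(s["ft_torque"],2))
    if s["force"][2]>0: break
print(s["t"])
```

```text
19.0333 [ 0.11 -0.05 -3.69] [ 0.02 -0.03  0.  ]
4.0 48.6 [ 0.33  0.25 -4.24] [-0.01  0.01 -0.04]
3.0 47.4 [-0.93 -0.   -5.19] [ 0.06 -0.04  0.02]
2.0 46.3 [ 0.09  0.15 -3.84] [ 0.01  0.   -0.04]
1.0 45.3 [ 0.21 -0.15 -4.01] [ 0.   -0.03  0.07]
0.0 44.4 [-0.5  -0.14 -3.97] [ 0.06 -0.04  0.04]
-1.0 44.3 [-2.63  0.28  3.45] [ 0.19  0.65 -0.  ]
26.6583
```

Run:
```python
from hlp import *
from vis import proj
import cv2,pickle
s=ctrl.get_state();p=np.array(s["ee_pos"])
ctrl.gripper_to(.5); ctrl.pause(.3)
ctrl.move_straight(p+[0,0,60],feed=80)
ctrl.move_straight(p+[-120,0,200],feed=200); ctrl.pause(.3)
s=ctrl.get_state();print(s["t"],np.round(s["force"],2))
d0=pickle.load(open("cap0.pkl","rb"))
for n in("top","side"):
    c=ctrl.capture(n); cv2.imwrite(f"pics/end_{n}.png",c["image"])
    # counterweight+plate, and rear of trough/rod: expected shift vs found
    for bx in(-210,-150,-60):
        w=place=np.array([644.,-65,15])+R.from_euler('z',-.044).apply([bx,0,0])
        u0=proj(c,w)[0]; u1=proj(c,w+[-14.3,0,0])[0]; x,y=np.round(u0).astype(int)
        t=d0[n]["image"][y-10:y+11,x-14:x+15]
        m=cv2.matchTemplate(c["image"][y-25:y+26,x-35:x+36],t,cv2.TM_CCOEFF_NORMED);_,v,_,l=cv2.minMaxLoc(m)
        print(n,bx,"expected",(u1-u0).round(1),"found",np.array(l)-[21,15],round(v,2))
```

```text
29.9583 [ 0.01  0.07 -0.27]
top -210 expected [-0.   6.1] found [2 6] 1.0
top -150 expected [-0.  6.] found [2 7] 0.99
top -60 expected [-0.   5.8] found [1 6] 0.96
side -210 expected [7.6 0.4] found [ 8 -1] 1.0
side -150 expected [7.5 0.4] found [ 8 -1] 1.0
side -60 expected [7.4 0.4] found [ 8 -1] 0.96
```

```bash
python3 -c "
from cell import ctrl
print(ctrl.finish_job())"
```

```text
the job is handed in; nothing more can be done
None
```

I handed the job in at about 30 s. The bearing was tipped into the cabinet: the tool load fell as it dropped, and it shows under the tipped trough. The empty boat stands released and flat on the table near its start. I saw no sign of contact with the cover plate. I did not check the bystanders at the end, and the hand-in returned no verdict.

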